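# Free the tin turntable and hold its dead-man button half-way

## Robot

A 6-joint arm with a two-finger parallel gripper is mounted at the origin on the work surface. World frame = base frame: x ahead of the robot, y to its left, z up, the work surface at z = 0. Lengths are in m, angles in rad, forces in N, time in s.
With the tool pointing down it reaches from about 0.325 to 0.9 m from the base axis. Payload 3.5 kg.
Tool frame: the origin (TCP) lies midway between the tips of the shut fingers; the grasp point (between the pads) lies 19 mm behind it; z points along the fingers, y is the line along which they close (so a half turn about z gives the same grasp; the last joint's range is limited). The gripper opens to 85 mm and grips with 20 to 120 N. Pads are 22 mm wide; open, the fingers measure 114 mm over their backs; the gripper's body (76 mm by 85 mm) begins 54 mm behind the grasp point. The pads swing forward as they close: fully open they stand 13 mm farther back than shut.
Start: joints at [1.245, 0.276, -0.026, 1.268, 0, 1.467], TCP at [0.138, 0.61, 0.231] pointing down, gripper open.
Joint ranges: [-3.12, 3.12], [-0.85, 1.88], [-1.08, 1.24], [-1.95, 2.15], [-1.57, 1.53], [-3.14, 3.14]. Speed limits (rad/s): [2.57, 2.57, 3.14, 3.14, 3.14, 3.14].

## Interface

Orientations are given as a rotation vector (axis times angle).
In Python, from station import r, optics, spotter gives the robot as it stands.
- The arm moves only by the tool apply_moves, never from a script. Its argument "plan" is a list of rows, each an object of numbers: "x", "y", "z": the shift along the tool's x, y, z in units of 0.3 m (1.0 is 0.3 m); "wx", "wy", "wz": the turn, a rotation vector about the tool's x, y, z in units of 45 degrees (1.0 is 45 degrees); "gripper": the opening, from -1 (shut) to 1 (fully open). A call has 1 to 12 rows; each row is the pose to reach, as a shift and turn from the pose commanded when the call began, along the tool's axes at that moment; what a row does not reach only later rows make up. A row lasts 1/8 s, in which the tool goes at most 62.5 mm and 10.7 degrees, less where a joint would pass 70% of its speed; a pose out of reach is approached as far as the arm can. A call with a number of a shift or a turn outside -1 to 1 is refused whole. A call with a gripper value outside its range is refused whole. The fingers move at their own pace and stop on an object; "newtons" is the grip in N (left out, the last holds). Time passes only in rows, so rows that repeat a pose let the fingers close. It gives the time, the measured TCP pose, the force, the opening and the grip force at its end, in the units of the state.
- r.get_state(): the state, without advancing time (a new reading comes with each control period).
- optics.get_image(name): name is "scene" or "top" or "wrist"; returns the picture (384x512x3 uint8, red, green, blue); there is no depth.
- optics.camera_model(name): a dict with "camera_matrix" (3x3 intrinsics, pixels), "world_from_camera" (4x4, takes a point from camera to world coordinates). Camera axes: x right, y down, z forward; pixel columns grow to the right and rows downward; lengths in m; the calibration is good to about 2 mm. A picture is of the moment at which its call begins: read the wrist's pose just before it. camera_model takes no time and is no camera call; for the wrist camera it gives the pose at the moment of the call.
- r.finish_job(): hands the job in; it is judged then, once.
Trained networks look in the newest picture that a camera, given by its name, has taken for a name from the list of things; names that differ only in an ending like _2 or _b are one class to them, and where a whole thing is asked for, a point or a joint stands for the part that bears it (a point fixed in the world has none). Each returns a list of dicts, best first, with "score" (0 to 1); they miss things now and then, are a little off and sometimes report something else, mostly with a low value. They report only what shows in the picture. A call takes as long as a camera call. They do not tell look-alikes from the thing itself.
- spotter.look_for(target, camera): "box" ([centre column, centre row, width, height] in pixels, round what is visible of it).
- spotter.silhouettes(target, camera): "region" (384x512 bool, what is visible of it) and "box" ([centre column, centre row, width, height] in pixels, round what is visible of it).
- spotter.landmark_of(target, camera): "centre" ([row, column] in pixels: a listed point, or the origin of a listed thing).
The state is a dict: "t": time; "q": joint angles; "joint_vel": joint speeds; "joint_efforts": joint torques, N m; "eef_pos": TCP position; "eef_rot": TCP orientation; "force": force on the tool from outside, world axes, zero at the start; "wrist_torque": the same for the moment, N m; "gripper_width": opening from 0.0 (shut) to 1.0 (fully open); "gripper_force": force on a finger pad.
Only numpy, scipy, OpenCV 4.12 (cv2) and the standard library are available. Lean on these libraries where they do the work, as an engineer would, in place of code of your own. Each camera call takes 0.05 s, during which the arm holds its last target. There are 200 camera calls.

## Task

We are opening the stall: lift the red grip of the hold-down clamp and swing the clamp arm up and over, off the tin turntable, until it rests all the way back on its stop. Then press the black dead-man button 12 mm down, so that the red part of its stem has just gone in and the white part still shows, and finish while holding it there; it must never be pushed right to the bottom, because that locks the brake again. Leave the clay pieces on the turntable and the tray of tops standing where they are.

Things in the scene. Friction and masses are not known exactly. Their poses are not given: they have to be found in the camera images.
- stand: Fixed stand of the turntable (it does not move; its place and heading differ each time). Origin on the shelf under the turntable's centre, z up. The galvanized tin disc on it is 300 mm in diameter, its top 50 mm above the shelf; it is braked and turns only if pushed hard (about 1 N m). The clamp stands just outside the disc's edge on the stand's own -x side.
- clamp_pivot (a point): Middle of the clamp's hinge pin, 85 mm above the shelf, in a tin post 34 x 44 mm, 180 mm from the disc's centre. Fixed to the stand, same axes: x points level to the disc's centre, y lies along the hinge pin, z up.
- clamp_grip (a point): Centre of the clamp's red grip: a cross bar 40 mm long and 16 mm thick lying parallel to the hinge pin (its own y axis), at the end of the steel arm (12 mm wide), 80 mm from the pin. At the start the arm lies level over the disc, its rubber foot on the disc, and the grip's centre is 35 mm above the disc, free beneath and at both ends: it can be pinched by its two ends from above and turns in the fingers as the arm swings.
- clamp (a joint): Angle of the clamp arm (rad): 0 = down, level, on the disc; 1.57 = upright; 2.3 = fully back on its stop, leaning away from the disc. The arm and grip weigh about 0.16 kg, with little friction: let go past about 1.85 it drops back to the stop by itself, let go before about 1.5 it falls back on the disc.
- deadman_top (a point): Centre of the flat top of the dead-man button, moving with it: a black mushroom head 44 mm in diameter and 12 mm high, its top 88 mm above the shelf when released, on a white-over-red stem that stands in a fixed yellow box 90 x 90 x 45 mm with a dark collar. z points up. The box may stand left or right of the turntable.
- deadman (a joint): How far the button is pressed (m): 0 = released, 0.020 = bottomed. A spring pushes it up with about 3 N at the start of the travel, plus 0.4 N for each mm (about 8 N at 12 mm, 11 N at the bottom). The red part of the stem is the lowest 12 mm, so it has just vanished at 0.012.
- armadillo: Loose burnished black clay armadillo, about 105 x 58 x 65 mm, 0.3 kg, standing on the disc; origin under its middle, x to its nose.
- pig: Loose orange clay pig bank, about 82 x 68 x 84 mm, 0.35 kg, standing on the disc; origin under its middle, x to its snout.
- bell: Loose white ceramic bell with blue swirls, 68 mm in diameter at the foot, 83 mm high, 0.25 kg, standing on the disc; origin under its middle.
- tray: Loose wooden tray 120 x 100 x 30 mm holding two yellow clay tops (about 50 mm high over the shelf), 0.6 kg, standing on the shelf across from the button; origin under its middle.
Not all that is in view belongs to the job. What is shaped like the tray but green is not meant. Of the things shaped like the bell, the white one is meant.

How it is judged:
By the outcome, as a careful person would: the job done as asked, in the order asked, and still so for the second after the job is handed in, while the arm keeps its last pose, push and grip.
It also fails if it takes over 56 s, if anything falls off the work surface, if the arm or the gripper's body presses on something with over 40 N, if the wrist force passes 120 N, or if a joint passes its speed limit or range.

## Working session

There is one attempt and no reset: what is moved stays moved. The work goes in short steps, Python scripts to look and compute and a tool call to move; the robot and the scene stay as the last step left them, time stands still between calls to the robot, and variables do not carry over. Pictures are saved under pics/ and viewed, at most 10 in all, crops included, and the job is handed in when it is done.

Besides the shell and the picture viewer there is one more tool, called by a JSON object that holds its "fn" and its "kwargs". apply_moves: Moves the arm, as the interface text tells. Shifts and turns lie within -1 to 1; 1 stands for 0.3 m of shift or 45 degrees of turn. Its arguments: {"type":"object","properties":{"plan":{"type":"array"},"newtons":{"type":"number"}},"required":["plan"]}

```bash
mkdir -p pics; ls
cat > h.py <<'E'
import numpy as np, cv2
from station import r, optics, spotter
def grab(n):
    im=optics.get_image(n); return im, optics.camera_model(n)
def ray(m,u,v):
    K=np.array(m["camera_matrix"]);T=np.array(m["world_from_camera"])
    d=T[:3,:3]@np.linalg.solve(K,[u,v,1.]); return T[:3,3],d/np.linalg.norm(d)
def atz(m,u,v,z):
    o,d=ray(m,u,v); return o+d*(z-o[2])/d[2]
def tri(rs):
    A=0;b=0
    for o,d in rs:
        P=np.eye(3)-np.outer(d,d);A=A+P;b=b+P@o
    return np.linalg.solve(A,b)
def proj(m,p):
    K=np.array(m["camera_matrix"]);T=np.linalg.inv(np.array(m["world_from_camera"]))
    c=K@(T[:3,:3]@p+T[:3,3]); return c[:2]/c[2]
E
python3 - <<'E'
from h import *
ims=[]
for n in("scene","top"):
    im,m=grab(n); ims.append(im)
    for t in("clamp_pivot","clamp_grip","deadman_top","stand","armadillo","pig","bell","tray"):
        print(n,t,[(round(d["score"],2),np.round(d["centre"]).tolist(),np.round(atz(m,d["centre"][1],d["centre"][0],{"clamp_pivot":.085,"clamp_grip":.085,"deadman_top":.088,"armadillo":.05,"pig":.05,"bell":.05}.get(t,0)),3).tolist()) for d in spotter.landmark_of(t,n)[:3]])
for n,im in zip(("scene","top"),ims): cv2.imwrite(f"pics/{n}0.png",cv2.resize(im[...,::-1],(800,600)))
s=r.get_state();print(s["t"],s["eef_pos"],s["eef_rot"])
E
```

```text
pics
scene clamp_pivot [(0.73, [207.0, 223.0], [0.561, -0.036, 0.085])]
scene clamp_grip [(0.63, [207.0, 224.0], [0.562, -0.033, 0.085])]
scene deadman_top [(0.71, [226.0, 130.0], [0.433, -0.319, 0.088])]
scene stand [(0.74, [240.0, 242.0], [0.664, -0.038, 0.0])]
scene armadillo [(0.97, [257.0, 260.0], [0.769, -0.043, 0.05])]
scene pig [(0.94, [252.0, 223.0], [0.679, -0.126, 0.05])]
scene bell [(0.88, [229.0, 266.0], [0.702, 0.036, 0.05]), (0.5, [177.0, 271.0], [0.55, 0.182, 0.05])]
scene tray [(0.98, [157.0, 297.0], [0.515, 0.343, 0.0]), (0.92, [146.0, 338.0], [0.574, 0.51, 0.0]), (0.84, [203.0, 312.0], [0.705, 0.253, 0.0])]
top clamp_pivot [(0.92, [230.0, 285.0], [0.485, -0.032, 0.085])]
top clamp_grip [(0.44, [206.0, 284.0], [0.568, -0.033, 0.085])]
top deadman_top [(0.58, [250.0, 371.0], [0.413, -0.33, 0.088])]
top stand [(0.63, [184.0, 282.0], [0.661, -0.036, 0.0]), (0.16, [207.0, 288.0], [0.57, -0.057, 0.0])]
top armadillo [(0.57, [154.0, 286.0], [0.762, -0.046, 0.05])]
top pig [(0.92, [170.0, 309.0], [0.701, -0.13, 0.05])]
top bell [(0.68, [218.0, 216.0], [0.529, 0.208, 0.05]), (0.63, [172.0, 263.0], [0.696, 0.037, 0.05])]
top tray [(0.86, [210.0, 138.0], [0.567, 0.502, 0.0]), (0.76, [174.0, 201.0], [0.7, 0.27, 0.0]), (0.74, [220.0, 180.0], [0.529, 0.346, 0.0])]
0.9 [0.1381062  0.60954442 0.23133234] [3.49269999e-01 3.12209620e+00 2.65279902e-06]
```

View pics/scene0.png

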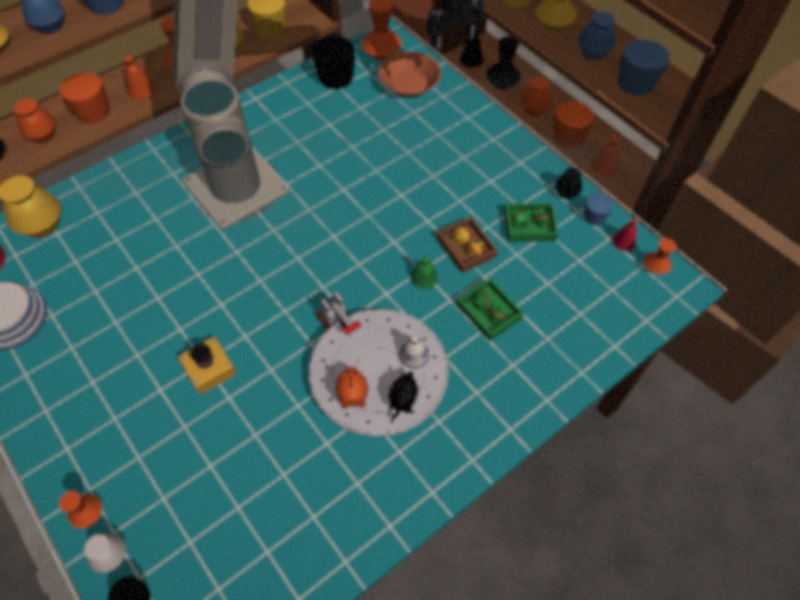

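View pics/top0.png

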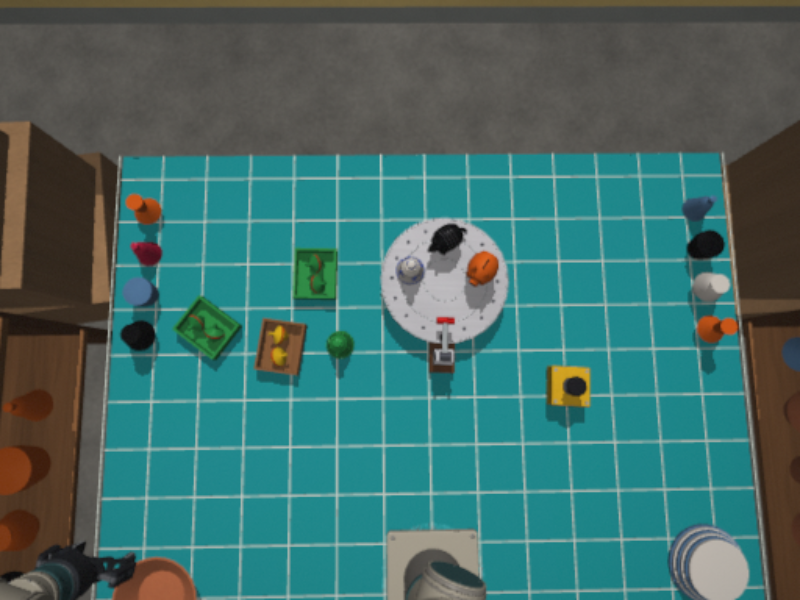

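The top view shows the red grip at (445,322), the clamp post at (442,360), and the black button on the yellow box at (574,386). Possible mix-ups:
- **Red things:** the crimson cone at (147,253) and the orange jars on the side racks. Only the clamp's cross bar is the grip.
- **Black heads:** the black jars at (705,245) and (138,335). The button is the one on the yellow box.
- **Bells:** the green one at (340,344) is not the white one at (410,269).
- **Trays:** the two green ones at (316,275) and (207,328) are not the wooden one at (280,347).

Next I'll move to a close look above the clamp.

```bash
cat >> h.py <<'E'
from scipy.spatial.transform import Rotation as Ro
def go(p,yaw=0.,n="",tilt=0.):
    "print tool-frame units to reach TCP p, tool x along -world x turned by yaw"
    s=r.get_state();R=Ro.from_rotvec(s["eef_rot"])
    G=Ro.from_euler("z",yaw)*Ro.from_matrix(np.diag([-1,1,-1.]))*Ro.from_euler("y",tilt)
    d=R.inv().apply(np.array(p)-s["eef_pos"])/.3
    print(n,np.round(d,3),np.round((R.inv()*G).as_rotvec()/(np.pi/4),3))
E
python3 -c "
from h import *
go([.50,-.03,.28])
"
```

```text
[-1.648 -1.813 -0.162] [ 0.     0.    -0.284]
```

{"fn": "apply_moves", "kwargs": {"plan": [{"x":-0.82,"y":-0.9,"z":-0.08},{"x":-0.82,"y":-0.9,"z":-0.08},{"x":-0.82,"y":-0.9,"z":-0.08},{"x":-0.82,"y":-0.9,"z":-0.08},{"x":-0.82,"y":-0.9,"z":-0.08},{"x":-0.82,"y":-0.9,"z":-0.08},{"x":-0.82,"y":-0.9,"z":-0.08},{"x":-0.82,"y":-0.9,"z":-0.08}]}}

```text
validation failed for argument at $.pl...
```

{"fn": "apply_moves", "kwargs": {"plan": [{"x":-0.82,"y":-0.9,"z":-0.08,"wz":-0.284},{"x":-0.82,"y":-0.9,"z":-0.08,"wz":-0.284},{"x":-0.82,"y":-0.9,"z":-0.08,"wz":-0.284},{"x":-0.82,"y":-0.9,"z":-0.08,"wz":-0.284},{"x":-0.82,"y":-0.9,"z":-0.08,"wz":-0.284},{"x":-0.82,"y":-0.9,"z":-0.08,"wz":-0.284},{"x":-0.82,"y":-0.9,"z":-0.08,"wz":-0.284},{"x":-0.82,"y":-0.9,"z":-0.08,"wz":-0.284},{"x":-0.82,"y":-0.9,"z":-0.08,"wz":-0.284}]}}

```text
validation failed for argument at $.pl...
```

Run:
```python
from h import *
s=r.get_state();print(s["t"],s["eef_pos"],s["eef_rot"],s["force"])
im,m=grab("wrist");print(np.round(np.array(m["world_from_camera"]),3).tolist())
for t,z in(("clamp_pivot",.085),("clamp_grip",.085),("deadman_top",.088)):
    print(t,[(round(d["score"],2),np.round(d["centre"]).tolist(),np.round(atz(m,d["centre"][1],d["centre"][0],z),4).tolist()) for d in spotter.landmark_of(t,"wrist")[:3]])
hsv=cv2.cvtColor(im,cv2.COLOR_RGB2HSV)
k=(((hsv[...,0]<6)|(hsv[...,0]>174))&(hsv[...,1]>150)&(hsv[...,2]>80)).astype(np.uint8)
n,l,st,c=cv2.connectedComponentsWithStats(k)
for i in range(1,n):
    if st[i,4]>100:
        pts=np.argwhere(l==i)[:,::-1]
        w=np.array([atz(m,u,v,.093)[:2] for u,v in pts]);rc=cv2.minAreaRect((w*1000).astype(np.float32))
        print(st[i],c[i],rc)
cv2.imwrite("pics/w1.png",im[...,::-1])
```

```text
0.9 [0.1381062  0.60954442 0.23133234] [3.49269999e-01 3.12209620e+00 2.65279902e-06] [-0.36101237  0.34479139 -0.11602697]
[[0.221, 0.923, 0.314, 0.057], [0.975, -0.21, -0.071, 0.628], [0.0, 0.322, -0.947, 0.374], [0.0, 0.0, 0.0, 1.0]]
clamp_pivot []
clamp_grip []
deadman_top []
```

View pics/w1.png

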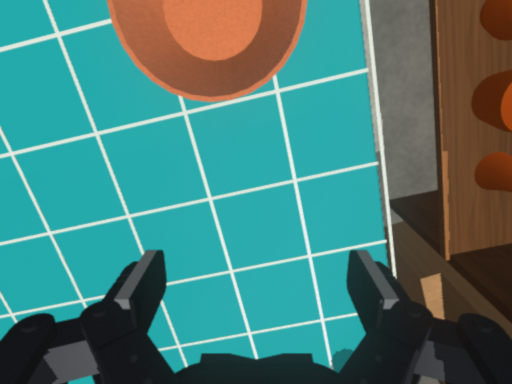

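The wrist view shows only the bowl and the shelf edge because both moves were refused and the arm hasn't moved. I'll resend with every field filled in.

{"fn": "apply_moves", "kwargs": {"plan": [{"x":-0.82,"y":-0.9,"z":-0.08,"wx":0,"wy":0,"wz":0,"gripper":1},{"x":-0.82,"y":-0.9,"z":-0.08,"wx":0,"wy":0,"wz":0,"gripper":1},{"x":-0.82,"y":-0.9,"z":-0.08,"wx":0,"wy":0,"wz":0,"gripper":1},{"x":-0.82,"y":-0.9,"z":-0.08,"wx":0,"wy":0,"wz":0,"gripper":1},{"x":-0.82,"y":-0.9,"z":-0.08,"wx":0,"wy":0,"wz":0,"gripper":1},{"x":-0.82,"y":-0.9,"z":-0.08,"wx":0,"wy":0,"wz":0,"gripper":1},{"x":-0.82,"y":-0.9,"z":-0.08,"wx":0,"wy":0,"wz":0,"gripper":1},{"x":-0.82,"y":-0.9,"z":-0.08,"wx":0,"wy":0,"wz":0,"gripper":1}]}}

```text
t: 2.1
eef_pos: [0.3184, 0.292, 0.2555]
eef_rot: [-0.35, -3.122, -0.001]
force: [0.0, 0.1, 0.7]
gripper_width: 0.997
gripper_force: 0.0
```

{"fn": "apply_moves", "kwargs": {"plan": [{"x":-0.82,"y":-0.9,"z":-0.08,"wx":0,"wy":0,"wz":-0.284,"gripper":1},{"x":-0.82,"y":-0.9,"z":-0.08,"wx":0,"wy":0,"wz":-0.284,"gripper":1},{"x":-0.82,"y":-0.9,"z":-0.08,"wx":0,"wy":0,"wz":-0.284,"gripper":1},{"x":-0.82,"y":-0.9,"z":-0.08,"wx":0,"wy":0,"wz":-0.284,"gripper":1},{"x":-0.82,"y":-0.9,"z":-0.08,"wx":0,"wy":0,"wz":-0.284,"gripper":1},{"x":-0.82,"y":-0.9,"z":-0.08,"wx":0,"wy":0,"wz":-0.284,"gripper":1},{"x":-0.82,"y":-0.9,"z":-0.08,"wx":0,"wy":0,"wz":-0.284,"gripper":1},{"x":-0.82,"y":-0.9,"z":-0.08,"wx":0,"wy":0,"wz":-0.284,"gripper":1},{"x":-0.82,"y":-0.9,"z":-0.08,"wx":0,"wy":0,"wz":-0.284,"gripper":1}]}}

```text
t: 3.22
eef_pos: [0.4979, -0.0239, 0.279]
eef_rot: [0.005, -3.141, -0.001]
force: [-0.5, 0.3, 0.5]
gripper_width: 0.999
gripper_force: 0.0
```

```bash
cat > look.py <<'E'
import sys
from h import *
s=r.get_state();print(s["t"],s["eef_pos"],s["eef_rot"],s["force"])
im,m=grab("wrist")
for t,z in(("clamp_pivot",.085),("clamp_grip",.085),("deadman_top",.088)):
    print(t,[(round(d["score"],2),np.round(d["centre"]).tolist(),np.round(atz(m,d["centre"][1],d["centre"][0],z),4).tolist()) for d in spotter.landmark_of(t,"wrist")[:3]])
hsv=cv2.cvtColor(im,cv2.COLOR_RGB2HSV)
k=(((hsv[...,0]<6)|(hsv[...,0]>174))&(hsv[...,1]>150)&(hsv[...,2]>80)).astype(np.uint8)
n,l,st,c=cv2.connectedComponentsWithStats(k)
for i in range(1,n):
    if st[i,4]>100:
        pts=np.argwhere(l==i)[:,::-1]
        w=np.array([atz(m,u,v,.089)[:2] for u,v in pts]);rc=cv2.minAreaRect((w*1000).astype(np.float32))
        print(st[i],c[i],rc)
cv2.imwrite(sys.argv[1],im[...,::-1])
E
python3 look.py pics/w2.png
```

```text
3.225 [ 0.4978929  -0.02387874  0.27902358] [ 4.96448207e-03 -3.14058103e+00 -8.63285712e-04] [-0.45218418  0.34269385  0.51326158]
clamp_pivot [(0.91, [153.0, 251.0], [0.4895, -0.0294, 0.085]), (0.59, [291.0, 301.0], [0.6657, 0.0338, 0.085]), (0.43, [289.0, 183.0], [0.6631, -0.1149, 0.085])]
clamp_grip [(0.71, [220.0, 249.0], [0.5688, -0.0318, 0.085])]
deadman_top []
[231 219  33  10 254] [246.2992126  223.87401575] ((571.1015014648438, -33.707672119140625), (37.01537322998047, 10.310914993286133), 86.9876937866211)
```

View pics/w2.png

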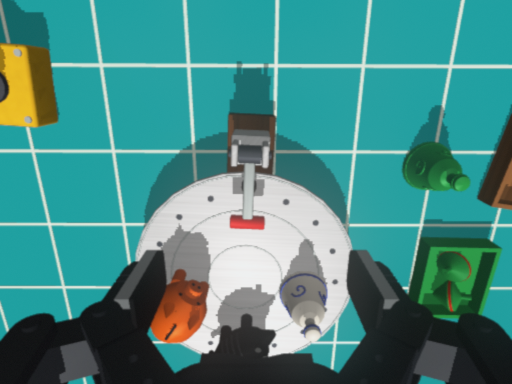

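The wrist view shows the red grip bar at (247,222), the arm running up to the post at (250,150), and free space at both bar ends. The choice is confirmed. The stand is yawed about −0.04 rad.

```bash
python3 -c "
from h import *
go([.568,-.033,.13],-.04);go([.568,-.033,.064],-.04)
"
```

```text
[-0.233 -0.028  0.498] [ 0.    -0.     0.054]
 [-0.233 -0.028  0.718] [ 0.    -0.     0.054]
```

{"fn": "apply_moves", "kwargs": {"newtons": 30, "plan": [{"x":-0.233,"y":-0.028,"z":0.1,"wx":0,"wy":0,"wz":0.054,"gripper":1},{"x":-0.233,"y":-0.028,"z":0.3,"wx":0,"wy":0,"wz":0.054,"gripper":1},{"x":-0.233,"y":-0.028,"z":0.5,"wx":0,"wy":0,"wz":0.054,"gripper":1},{"x":-0.233,"y":-0.028,"z":0.58,"wx":0,"wy":0,"wz":0.054,"gripper":1},{"x":-0.233,"y":-0.028,"z":0.66,"wx":0,"wy":0,"wz":0.054,"gripper":1},{"x":-0.233,"y":-0.028,"z":0.715,"wx":0,"wy":0,"wz":0.054,"gripper":1},{"x":-0.233,"y":-0.028,"z":0.715,"wx":0,"wy":0,"wz":0.054,"gripper":1}]}}

```text
t: 4.3
eef_pos: [0.5674, -0.0337, 0.0638]
eef_rot: [-0.065, -3.138, -0.001]
force: [-0.2, -0.3, 0.1]
gripper_width: 1.0
gripper_force: 0.0
```

```bash
python3 look.py pics/w3.png
```

```text
4.3 [ 0.56736145 -0.03371246  0.06375339] [-6.54892775e-02 -3.13832478e+00 -6.02988675e-04] [-0.2098419  -0.32884541  0.13548652]
clamp_pivot [(0.79, [98.0, 258.0], [0.4917, -0.0296, 0.085])]
clamp_grip [(0.69, [284.0, 255.0], [0.5726, -0.0343, 0.085])]
deadman_top []
[ 210  277   91   24 1952] [253.98053279 289.58657787] ((572.3395385742188, -34.20021057128906), (39.917606353759766, 11.983596801757812), 87.57457733154297)
```

View pics/w3.png

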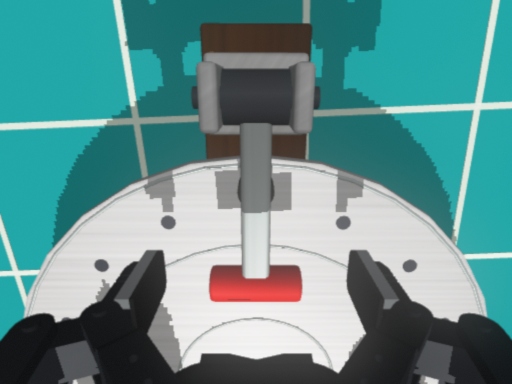

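The red bar sits between the open pads at (255,284), the arm is level, and the post is at (257,95). I'll shift 3.5 mm forward and close.

{"fn": "apply_moves", "kwargs": {"newtons": 30, "plan": [{"x":-0.012,"y":0,"z":0,"wx":0,"wy":0,"wz":0,"gripper":1},{"x":-0.012,"y":0,"z":0,"wx":0,"wy":0,"wz":0,"gripper":-1},{"x":-0.012,"y":0,"z":0,"wx":0,"wy":0,"wz":0,"gripper":-1},{"x":-0.012,"y":0,"z":0,"wx":0,"wy":0,"wz":0,"gripper":-1},{"x":-0.012,"y":0,"z":0,"wx":0,"wy":0,"wz":0,"gripper":-1},{"x":-0.012,"y":0,"z":0,"wx":0,"wy":0,"wz":0,"gripper":-1},{"x":-0.012,"y":0,"z":0,"wx":0,"wy":0,"wz":0,"gripper":-1},{"x":-0.012,"y":0,"z":0,"wx":0,"wy":0,"wz":0,"gripper":-1}]}}

```text
t: 5.5
eef_pos: [0.5721, -0.0343, 0.065]
eef_rot: [-0.066, -3.141, -0.0]
force: [-1.4, 0.1, 3.4]
gripper_width: 0.463
gripper_force: 32.3
```

Run:
```python
from h import *
# arc in tool frame units; tool x = -stand x, z down
for a in np.arange(.2,2.31,.15): print(round(a,2),np.round([.08*(1-np.cos(a))/.3,-.08*np.sin(a)/.3],3))
```

```text
0.2 [ 0.005 -0.053]
0.35 [ 0.016 -0.091]
0.5 [ 0.033 -0.128]
0.65 [ 0.054 -0.161]
0.8 [ 0.081 -0.191]
0.95 [ 0.112 -0.217]
1.1 [ 0.146 -0.238]
1.25 [ 0.183 -0.253]
1.4 [ 0.221 -0.263]
1.55 [ 0.261 -0.267]
1.7 [ 0.301 -0.264]
1.85 [ 0.34  -0.256]
2.0 [ 0.378 -0.242]
2.15 [ 0.413 -0.223]
2.3 [ 0.444 -0.199]
```

{"fn": "apply_moves", "kwargs": {"plan": [{"x":0.005,"y":0,"z":-0.053,"wx":0,"wy":0,"wz":0,"gripper":-1},{"x":0.016,"y":0,"z":-0.091,"wx":0,"wy":0,"wz":0,"gripper":-1},{"x":0.033,"y":0,"z":-0.128,"wx":0,"wy":0,"wz":0,"gripper":-1},{"x":0.054,"y":0,"z":-0.161,"wx":0,"wy":0,"wz":0,"gripper":-1},{"x":0.081,"y":0,"z":-0.191,"wx":0,"wy":0,"wz":0,"gripper":-1},{"x":0.081,"y":0,"z":-0.191,"wx":0,"wy":0,"wz":0,"gripper":-1}]}}

```text
t: 6.25
eef_pos: [0.5472, -0.0332, 0.1229]
eef_rot: [0.066, 3.141, -0.0]
force: [-0.3, 0.5, -2.5]
gripper_width: 0.458
gripper_force: 31.6
```

Good. I'll follow the rest of the arc, subtracting the (0.081, −0.191) already travelled.

{"fn": "apply_moves", "kwargs": {"plan": [{"x":0.031,"y":0,"z":-0.026,"wx":0,"wy":0,"wz":0,"gripper":-1},{"x":0.065,"y":0,"z":-0.047,"wx":0,"wy":0,"wz":0,"gripper":-1},{"x":0.102,"y":0,"z":-0.062,"wx":0,"wy":0,"wz":0,"gripper":-1},{"x":0.14,"y":0,"z":-0.072,"wx":0,"wy":0,"wz":0,"gripper":-1},{"x":0.18,"y":0,"z":-0.076,"wx":0,"wy":0,"wz":0,"gripper":-1},{"x":0.22,"y":0,"z":-0.073,"wx":0,"wy":0,"wz":0,"gripper":-1},{"x":0.259,"y":0,"z":-0.065,"wx":0,"wy":0,"wz":0,"gripper":-1},{"x":0.297,"y":0,"z":-0.051,"wx":0,"wy":0,"wz":0,"gripper":-1},{"x":0.332,"y":0,"z":-0.032,"wx":0,"wy":0,"wz":0,"gripper":-1},{"x":0.35,"y":0,"z":-0.02,"wx":0,"wy":0,"wz":0,"gripper":-1},{"x":0.35,"y":0,"z":-0.02,"wx":0,"wy":0,"wz":0,"gripper":-1}]}}

```text
t: 7.62
eef_pos: [0.4402, -0.0286, 0.1283]
eef_rot: [-0.066, -3.137, -0.0]
force: [-1.6, 1.7, 7.3]
gripper_width: 0.461
gripper_force: 34.6
```

```bash
python3 look.py pics/w4.png
```

```text
7.625 [ 0.44022521 -0.02862487  0.12833934] [-6.62698187e-02 -3.13729765e+00 -5.29180420e-05] [-1.57975227  1.73715481  7.29856458]
clamp_pivot [(0.83, [285.0, 256.0], [0.491, -0.0308, 0.085])]
clamp_grip [(0.66, [288.0, 255.0], [0.4929, -0.0312, 0.085])]
deadman_top []
[ 210  274   93   37 3298] [255.92904791 291.80563978] ((493.6980895996094, -30.562549591064453), (63.55828857421875, 28.961755752563477), 87.55789184570312)
```

View pics/w4.png

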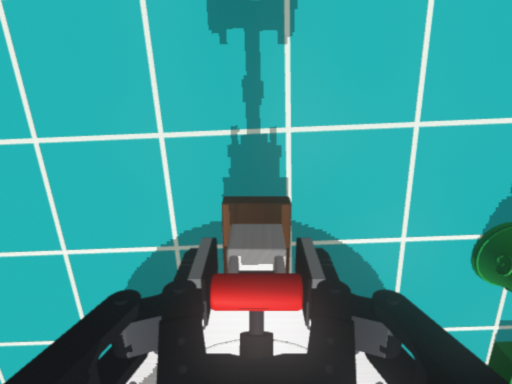

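The red bar at (256,290) is still in the pads, with the arm leaning back to about 2.25 rad. I'll release it and rise straight up.

{"fn": "apply_moves", "kwargs": {"plan": [{"x":0,"y":0,"z":0,"wx":0,"wy":0,"wz":0,"gripper":0.8},{"x":0,"y":0,"z":0,"wx":0,"wy":0,"wz":0,"gripper":0.8},{"x":0,"y":0,"z":0,"wx":0,"wy":0,"wz":0,"gripper":0.8},{"x":0,"y":0,"z":0,"wx":0,"wy":0,"wz":0,"gripper":0.8},{"x":0,"y":0,"z":0,"wx":0,"wy":0,"wz":0,"gripper":0.8},{"x":0,"y":0,"z":-0.05,"wx":0,"wy":0,"wz":0,"gripper":0.8},{"x":0,"y":0,"z":-0.15,"wx":0,"wy":0,"wz":0,"gripper":0.8},{"x":0,"y":0,"z":-0.3,"wx":0,"wy":0,"wz":0,"gripper":0.8},{"x":0,"y":0,"z":-0.4,"wx":0,"wy":0,"wz":0,"gripper":0.8}]}}

```text
t: 8.95
eef_pos: [0.4439, -0.0291, 0.2515]
eef_rot: [0.066, 3.137, -0.001]
force: [0.6, -0.0, 0.4]
gripper_width: 0.898
gripper_force: 0.0
```

```bash
python3 look.py pics/w5.png; python3 -c "
from h import *
rs=[]
for n in('scene','top'):
    im,m=grab(n)
    for d in spotter.silhouettes('deadman_top',n)[:1]: print(n,d['score'],d['box'])
    hsv=cv2.cvtColor(im,cv2.COLOR_RGB2HSV)
    y=((abs(hsv[...,0].astype(int)-24)<8)&(hsv[...,1]>150)).astype(np.uint8)
    d=spotter.landmark_of('deadman_top',n)[0]['centre'];rs.append(ray(m,d[1],d[0]))
    d=spotter.landmark_of('clamp_grip',n);print(n,[(x['score'],x['centre'],atz(m,x['centre'][1],x['centre'][0],.145)) for x in d[:2]])
print('button',tri(rs))
go([.43,-.325,.25])
"
```

```text
8.95 [ 0.44393218 -0.02909492  0.25145278] [ 6.60268654e-02  3.13732899e+00 -1.14350889e-03] [ 0.56455454 -0.00505194  0.36666724]
clamp_pivot [(0.62, [212.0, 257.0], [0.4982, -0.0306, 0.085])]
clamp_grip [(0.84, [176.0, 260.0], [0.4585, -0.0264, 0.085])]
deadman_top []
[233 169  49  19 889] [256.49156355 178.19910011] ((459.1304931640625, -29.103525161743164), (49.03030014038086, 19.145170211791992), 87.60050964355469)
scene 0.49 [130.3, 226.2, 9.6, 10.4]
scene [(0.43, [172.4, 201.4], array([ 0.43564552, -0.03146492,  0.145     ]))]
top 0.45 [368.3, 248.6, 9.8, 14.5]Traceback (most recent call last):
  File "<string>", line 9, in <module>
    d=spotter.landmark_of('deadman_top',n)[0]['centre'];rs.append(ray(m,d[1],d[0]))
      ~~~~~~~~~~~~~~~~~~~~~~~~~~~~~~~~~~~~^^^
IndexError: list index out of range
```

{"fn": "apply_moves", "kwargs": {"plan": [{"x":0.025,"y":-0.985,"z":0,"wx":0,"wy":0,"wz":0,"gripper":-1},{"x":0.025,"y":-0.985,"z":0,"wx":0,"wy":0,"wz":0,"gripper":-1},{"x":0.025,"y":-0.985,"z":0,"wx":0,"wy":0,"wz":0,"gripper":-1},{"x":0.025,"y":-0.985,"z":0,"wx":0,"wy":0,"wz":0,"gripper":-1},{"x":0.025,"y":-0.985,"z":0,"wx":0,"wy":0,"wz":0,"gripper":-1},{"x":0.025,"y":-0.985,"z":0,"wx":0,"wy":0,"wz":0,"gripper":-1},{"x":0.025,"y":-0.985,"z":0,"wx":0,"wy":0,"wz":0,"gripper":-1},{"x":0.025,"y":-0.985,"z":0,"wx":0,"wy":0,"wz":0,"gripper":-1},{"x":0.025,"y":-0.985,"z":0,"wx":0,"wy":0,"wz":0,"gripper":-1}]}}

```text
t: 10.62
eef_pos: [0.4232, -0.3226, 0.2482]
eef_rot: [0.064, 3.141, 0.0]
force: [0.8, -0.3, 0.2]
gripper_width: 0.002
gripper_force: 0.0
```

```bash
python3 look.py pics/w6.png; python3 -c "
from h import *
im=cv2.imread('pics/w6.png');m=optics.camera_model('wrist')
k=(im.max(2)<70).astype(np.uint8)
n,l,st,c=cv2.connectedComponentsWithStats(k)
for i in range(1,n):
    if st[i,4]>150: print(st[i],c[i],atz(m,*c[i],.086))
im,m=grab('top');cv2.imwrite('pics/t1.png',cv2.resize(im[180:280,230:400,::-1],(680,400),interpolation=3))
"
```

```text
10.625 [ 0.42315519 -0.32263211  0.24820182] [6.36232927e-02 3.14094573e+00 1.84046117e-04] [ 0.83062802 -0.2598901   0.23986569]
clamp_pivot []
clamp_grip []
deadman_top [(0.7, [168.0, 254.0], [0.4217, -0.3247, 0.088])]
[ 236  142   41   43 1374] [255.94104803 163.22634643] [ 0.41796953 -0.32288517  0.086     ]
[ 451  167   61   70 1234] [477.7171799  189.53484603] [ 0.45473957 -0.09957477  0.086     ]
[252 237   9  41 297] [256.2020202  257.82154882] [ 0.52429067 -0.32705452  0.086     ]
[    0   247   497   137 31705] [249.90550386 341.58252642] [ 0.63954148 -0.33947653  0.086     ]
```

View pics/w6.png

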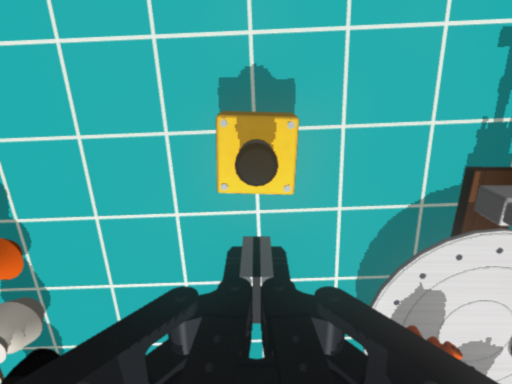

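View pics/t1.png

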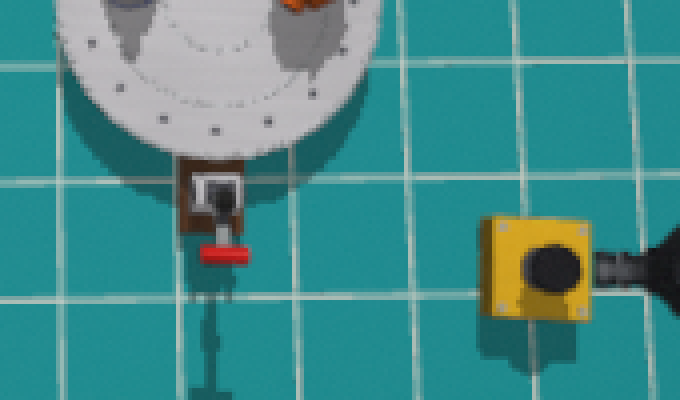

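The wrist view shows the black button at (256,163) on the yellow box. The top crop shows the clamp fully back, with its red grip at (225,255). I'll lower the shut fingers to just above the button.

{"fn": "apply_moves", "kwargs": {"plan": [{"x":0.01,"y":-0.004,"z":0.15,"wx":0,"wy":0,"wz":0,"gripper":-1},{"x":0.01,"y":-0.004,"z":0.3,"wx":0,"wy":0,"wz":0,"gripper":-1},{"x":0.01,"y":-0.004,"z":0.4,"wx":0,"wy":0,"wz":0,"gripper":-1},{"x":0.01,"y":-0.004,"z":0.46,"wx":0,"wy":0,"wz":0,"gripper":-1},{"x":0.01,"y":-0.004,"z":0.5,"wx":0,"wy":0,"wz":0,"gripper":-1},{"x":0.01,"y":-0.004,"z":0.5,"wx":0,"wy":0,"wz":0,"gripper":-1},{"x":0.01,"y":-0.004,"z":0.5,"wx":0,"wy":0,"wz":0,"gripper":-1}]}}

```text
t: 11.75
eef_pos: [0.4206, -0.3255, 0.099]
eef_rot: [0.066, 3.14, -0.002]
force: [0.5, 0.2, -0.4]
gripper_width: -0.004
gripper_force: 0.0
```

Now at 0.099. Next, 16 mm down in small steps, to about 5 mm of press.

{"fn": "apply_moves", "kwargs": {"plan": [{"x":0,"y":0.006,"z":0.015,"wx":0,"wy":0,"wz":0,"gripper":-1},{"x":0,"y":0.006,"z":0.03,"wx":0,"wy":0,"wz":0,"gripper":-1},{"x":0,"y":0.006,"z":0.04,"wx":0,"wy":0,"wz":0,"gripper":-1},{"x":0,"y":0.006,"z":0.047,"wx":0,"wy":0,"wz":0,"gripper":-1},{"x":0,"y":0.006,"z":0.053,"wx":0,"wy":0,"wz":0,"gripper":-1},{"x":0,"y":0.006,"z":0.053,"wx":0,"wy":0,"wz":0,"gripper":-1},{"x":0,"y":0.006,"z":0.053,"wx":0,"wy":0,"wz":0,"gripper":-1}]}}

```text
t: 12.62
eef_pos: [0.4201, -0.3231, 0.0825]
eef_rot: [0.066, 3.141, -0.0]
force: [-0.8, 0.1, 5.5]
gripper_width: -0.0
gripper_force: 2.6
```

5.5 N at 0.0825 matches a 5.5 mm press, so I'll go 6.6 mm further.

{"fn": "apply_moves", "kwargs": {"plan": [{"x":0,"y":0,"z":0.007,"wx":0,"wy":0,"wz":0,"gripper":-1},{"x":0,"y":0,"z":0.014,"wx":0,"wy":0,"wz":0,"gripper":-1},{"x":0,"y":0,"z":0.019,"wx":0,"wy":0,"wz":0,"gripper":-1},{"x":0,"y":0,"z":0.022,"wx":0,"wy":0,"wz":0,"gripper":-1},{"x":0,"y":0,"z":0.022,"wx":0,"wy":0,"wz":0,"gripper":-1},{"x":0,"y":0,"z":0.022,"wx":0,"wy":0,"wz":0,"gripper":-1},{"x":0,"y":0,"z":0.022,"wx":0,"wy":0,"wz":0,"gripper":-1}]}}

```text
t: 13.5
eef_pos: [0.4202, -0.3232, 0.0763]
eef_rot: [0.066, 3.141, -0.0]
force: [-1.8, 2.0, 7.7]
gripper_width: -0.002
gripper_force: 3.8
```

Run:
```python
from h import *
for i in range(6):
    im,m=grab("scene" if i else "wrist"); s=r.get_state();print(s["t"],s["eef_pos"][2],s["force"])
    if i==0: cv2.imwrite("pics/w7.png",im[...,::-1])
```

```text
13.55 0.07628946317546315 [-0.76770996  2.09267635  7.72191726]
13.6 0.07631992202700232 [-1.82452601  1.89831247  7.54765796]
13.65 0.07632444390904101 [-1.1996017   1.20156041  7.99136532]
13.7 0.07633261697598612 [-1.59844354  1.99485073  7.98295208]
13.75 0.0763136640379217 [-1.11150845  2.65022863  9.17226136]
13.8 0.07632223978486774 [-1.17635889  2.30630971  7.46891702]
```

View pics/w7.png

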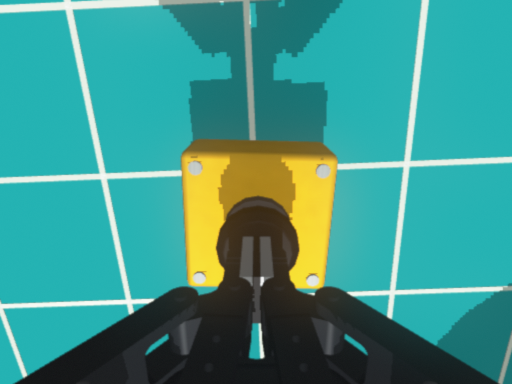

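Pressed 11.7 mm with the fingers centred on the head at (258,240). I'll nudge 0.6 mm deeper so the red is fully in.

{"fn": "apply_moves", "kwargs": {"plan": [{"x":0,"y":0,"z":0.002,"wx":0,"wy":0,"wz":0,"gripper":-1},{"x":0,"y":0,"z":0.002,"wx":0,"wy":0,"wz":0,"gripper":-1},{"x":0,"y":0,"z":0.002,"wx":0,"wy":0,"wz":0,"gripper":-1},{"x":0,"y":0,"z":0.002,"wx":0,"wy":0,"wz":0,"gripper":-1}]}}

```text
t: 14.3
eef_pos: [0.4202, -0.3232, 0.0758]
eef_rot: [0.066, 3.141, -0.0]
force: [-0.9, 2.1, 8.0]
gripper_width: -0.002
gripper_force: 3.9
```

```bash
python3 -c "
from h import *
s=r.get_state();print(s['t'],s['eef_pos'],s['force'])
if .0748<s['eef_pos'][2]<.0764: print(r.finish_job())
"
```

```text
14.3 [ 0.42018443 -0.3231511   0.07577031] [-0.94415113  2.0887182   8.01843342]
the job is handed in; nothing more can be done
None
```

I swung the clamp arm back to its stop and handed the job in at 14.3 s, holding the dead-man button about 12 mm down (8 N) and well short of the bottom; no verdict came back.

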